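# Pin the hasp of the battery locker shut

### The job

Secure the little battery locker on the veranda shelf: swing its hasp right round until it lies flat over the staple, then take the retaining pin with the plain round grip out of the wooden block and drop it down through the staple loop in front of the hasp, until its collar rests on the loop. Let go of the pin and leave the T-handled pin and everything else on the shelf where it is.

Things in the scene. Friction and masses are not known exactly. Their poses are not given: they have to be found in the camera images.
- loop (a point): Centre of the staple loop's opening at the height of the loop's upper side (65 mm above the shelf), where the pin goes; 22 mm outside the locker's front face. The loop is a level U of 6 mm steel rod, open 14 mm along the face and out to 33 mm from the face; the closed hasp fills the first 8 mm. Axes: -x straight out of the face, y along the face from hasp hinge to staple (85 mm), z up.
- locker: Low grey steel battery locker, 220 mm wide, 140 mm deep, 92 mm tall, fixed; origin at the centre of its underside, -x points out of its front face (70 mm from the origin), which carries hasp and staple.
- hasp_hinge (a point): Point on the hasp's upright hinge axis, 6 mm outside the locker's front face, half-way up the hasp (62 mm above the shelf); it does not move. Axes as for the loop.
- hasp_tip (a point): Middle of the free end of the hasp, 120 mm from the hinge axis. The hasp is a steel strap 30 mm tall (47 to 77 mm above the shelf), 4 mm thick, with a 27 x 14 mm slot, 72 to 99 mm from the hinge, that passes over the staple. Its y axis points from hinge to free end, its -x axis to its outer side, the side to push on.
- hasp (a joint): Angle of the hasp in rad: 0 lying flat against the front face over the staple (a stop), growing as it swings open; seen from above it opens anticlockwise; at 1.57 it stands straight out from the face. It stays where it is left; about 0.04 N m turns it.
- pin_grip (a point): Centre of the retaining pin's round grip (16 mm across, 30 mm tall). The steel pin stands in one of the block's bores. Below the grip: a neck 10 mm across, then a collar 20 mm across, 4 mm thick, its underside 35 mm below this point, then a shank 10 mm across, 55 mm long, with tapered foot. 80 g. z points up along the axis.
- pin_seat (a point): Point on the same pin's axis at the underside of its collar, 35 mm below the grip's centre. It comes to rest on the upper side of the loop.
- peg: The other pin, standing in the block's other bore, 60 mm from the retaining pin: a collar like the retaining pin's but a T-handle (40 mm bar, 8 mm thick) on top, 96 mm long; its origin is its foot. Leave it.
- block: Fixed wooden block 55 x 120 x 62 mm, origin at the centre of its underside; two bores 13 mm wide and 58 mm deep at 30 mm either side of its centre along its y axis.
- fan: Bystander: battery fan (base 110 mm across with a press button, 240 mm tall); origin at the centre of its underside. Leave it.
- jar: Bystander: clear jar with clip-on lid (97 mm across the clips, 114 mm tall); origin at the centre of its underside. Leave it.
- cup: Bystander: aluminium cup (68 mm across, 85 mm tall); origin at the centre of its underside. Leave it.
- dish: Bystander: white ceramic sauce dish (90 mm across, 22 mm tall); origin at the centre of its underside. Leave it.
- spatula: Bystander: wooden spatula, 280 mm long, lying flat; origin at the centre of its underside. Leave it.

How it is judged:
On the way, in this order (a step that is already met when the one before it is completed fails the run):
1. the hasp lies flat over the staple (within 0.1 rad of closed) (value of joint hasp below 0.1 rad), for 0.2 s.
2. the retaining pin sits in the staple loop (horizontal distance between pin_seat and loop below 0.012 m and z of pin_seat in the frame of loop between -0.005 and 0.006 m and angle between pin_seat's own z axis and vertical below 0.25 rad), for 0.2 s.
At the end, for the whole second after the job is handed in: The hasp is within 0.1 rad of closed and the retaining pin stands in the staple loop in front of it: pin axis within 12 mm of the loop's centre point, underside of the collar -5 to +6 mm from the upper side of the loop, tilted less than 0.25 rad, released (all of step 2 and value of joint hasp below 0.1 rad); the robot touches nothing.
It fails at once if the T-handled pin is moved more than 20 mm (distance of peg from where it was at the start of the episode above 0.02 m).
It fails at once if the fan, jar, cup, dish or spatula is moved more than 30 mm (distance of any of fan, jar, cup, dish, spatula from where it was at the start of the episode above 0.03 m).
It also fails if it takes over 58 s, if anything falls off the work surface, if the arm or the gripper's body presses on something with over 40 N, if the wrist force passes 120 N, or if a joint passes its speed limit or range.

### The arm

A 6-joint arm with a two-finger parallel gripper is mounted at the origin on the work surface. World frame = base frame: x ahead of the robot, y to its left, z up, the work surface at z = 0. Lengths are in m, angles in rad, forces in N, time in s.
With the tool pointing down it reaches from about 0.375 to 0.975 m from the base axis. Payload 3.8 kg.
Tool frame: the origin (TCP) lies on the mounting face of the last link; the fingertips stand env.nose_length ahead of it and the grasp point (between the pads) lies 155 mm ahead of it (env.nose_length is the distance from the TCP to the fingertips, in m); z points along the fingers, y is the direction in which the jaws open and shut (so a half turn about z gives the same grasp; the last joint's range is limited). The gripper opens to 85 mm and grips with 20 to 120 N. Pads are 22 mm wide; open, the fingers measure 114 mm over their backs; the gripper's body (76 mm by 85 mm) begins 54 mm behind the grasp point. The pads swing forward as they close: fully open they stand 13 mm farther back than shut.
Start: joints at [1.18, 0.264, 1.604, -0, 1.274, -0.037], TCP at [0.234, 0.633, 0.405] pointing down, gripper open.
Joint ranges: [-2.63, 2.63], [-0.94, 2.18], [0.31, 2.57], [-1.31, 4.45], [0, 2.66], [-2.55, 2.55]. Speed limits (rad/s): [2.57, 2.57, 3.14, 3.14, 3.14, 3.14].

### API

Orientations are given as a 3x3 rotation matrix whose columns are the frame's x, y, z axes.
In Python, from bench import env gives the robot as it stands. The module is installed in compiled form; this text tells all that it offers.
- The arm moves only by the tool apply_moves, never from a script. Its argument "rows" is a list of rows, each a list of 2 entries, a list of its own where there are three numbers: the shift along the tool's x, y, z in mm, then the turn about the tool's z in degrees. A call has 1 to 8 rows; each row shifts and turns the pose as measured when the row begins, along the tool's axes as they then stand; what a row does not reach is not made up. A row lasts 1/12 s, in which the tool goes at most 41.7 mm and 7.16 degrees, less where a joint would pass 70% of its speed; a pose out of reach is approached as far as the arm can. A call is refused whole if a number of a shift passes 41.7 or a number of a turn 7.16, either way. A call with a gripper value outside its range is refused whole. "fingers" is the opening, from 0 (shut) to 1 (fully open), set as the call begins (left out, the last holds). The fingers move at their own pace and stop on an object; "squeeze" is the grip in N (left out, the last holds). Time passes only in rows, so rows that do not move let the fingers close. It gives the time, the measured TCP pose, the force and the opening at its end, in the units of the state.
- env.get_state(): the state, without advancing time (a new reading comes with each control period).
- env.camera(name): name is "scene" or "top"; returns a dict with "image" (384x512x3 uint8, red, green, blue), "mtx" (3x3 intrinsics, pixels), "rvec" (rotation vector, rad) and "tvec" (3), from world to camera coordinates, as OpenCV has them. Camera axes: x right, y down, z forward; pixel columns grow to the right and rows downward; lengths in m; the calibration is good to about 2 mm. A picture is of the moment at which its call begins. There is no depth.
- env.sign_off(): hands the job in, once; it reports no verdict.
The state is a dict: "t": time; "joint_positions": joint angles; "joint_vel": joint speeds; "tau": joint torques, N m; "eef_pos": TCP position; "ee_rot": TCP orientation; "contact_force": force on the tool from outside, world axes, zero at the start; "wrist_torque": the same for the moment, N m; "grip_width": finger opening in m.
Only numpy, scipy, OpenCV 4.12 (cv2) and the standard library are available. Lean on these libraries where they do the work, as an engineer would, in place of code of your own. Each camera call takes 0.05 s, during which the arm holds its last target.

## Working session

There is one attempt and no reset: what is moved stays moved. The work goes in short steps, Python scripts to look and compute and a tool call to move; the robot and the scene stay as the last step left them, time stands still between calls to the robot, and variables do not carry over. Pictures are saved under pics/ and viewed, and the job is handed in when it is done.

Besides the shell and the picture viewer there is one more tool, called after "Call:" as name(argument=value, ...), one argument or row to a line, values as JSON. apply_moves: Moves the arm, as the interface text tells. Its arguments: {"type":"object","properties":{"rows":{"type":"array"},"fingers":{"type":"number"},"squeeze":{"type":"number"}},"required":["rows"]}

```bash
mkdir -p pics
python3 - <<'E'
from bench import env
import cv2,pickle
s=env.get_state();print(s['t'],s['eef_pos'],s['ee_rot'],env.nose_length,s['grip_width'])
d={}
for n in('scene','top'):
    c=env.camera(n);d[n]=c;cv2.imwrite(f'pics/{n}0.png',cv2.resize(c['image'][:,:,::-1],(768,576),interpolation=cv2.INTER_CUBIC))
    R=cv2.Rodrigues(c['rvec'])[0];print(n,c['mtx'],(-R.T@c['tvec'].reshape(3)),R)
pickle.dump(d,open('c0.pkl','wb'))
E
```

```text
0.0 [0.23373181 0.63287005 0.40334395] [[-9.38063245e-01  3.46463046e-01 -8.39986591e-04]
 [ 3.46464059e-01  9.38060873e-01 -2.11062438e-03]
 [ 5.67052044e-05 -2.27092432e-03 -9.99997420e-01]] 0.1734 0.08531907705639727
scene [[427.54087719   0.         253.50874178]
 [  0.         427.54087719 185.5171194 ]
 [  0.           0.           1.        ]] [ 0.98590138 -0.71775347  1.21540196] [[ 8.80861357e-01  4.73373607e-01  8.35220906e-04]
 [ 3.81252581e-01 -7.08393003e-01 -5.93991433e-01]
 [-2.80588203e-01  5.23542530e-01 -8.04470932e-01]]
top [[471.37139388   0.         263.53958397]
 [  0.         471.37139388 193.72320793]
 [  0.           0.           1.        ]] [0.288679   0.00673633 1.87273532] [[ 0.01638989 -0.9998322   0.0081824 ]
 [-0.98737304 -0.01747415 -0.15744563]
 [ 0.15756219 -0.00549856 -0.98749376]]
```

```bash
ls .
```

```text
c0.pkl
pics
```

View pics/scene0.png

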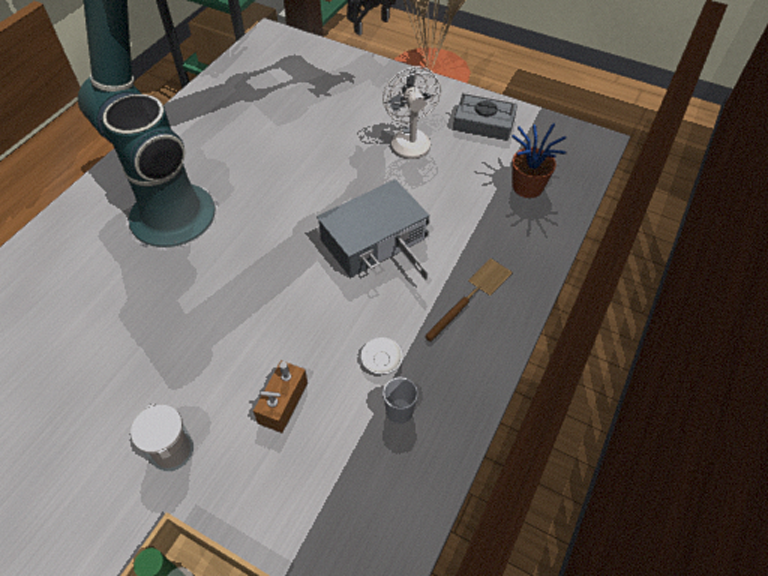

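View pics/top0.png

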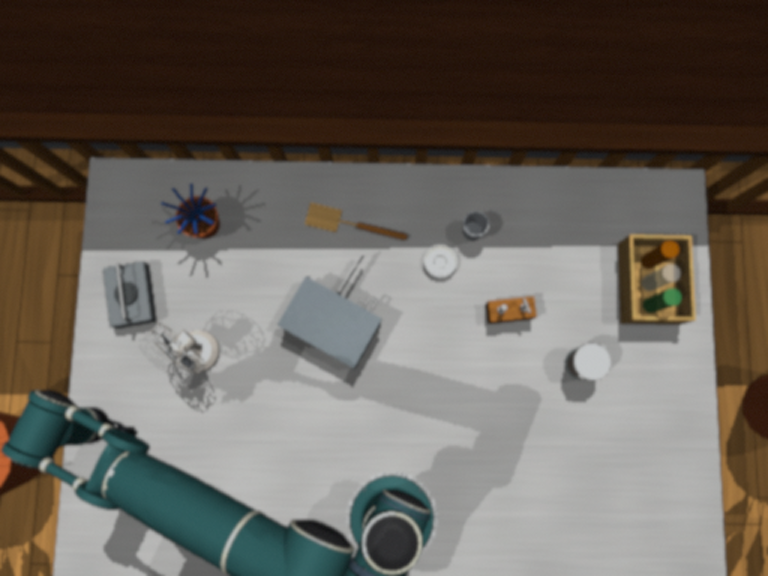

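```bash
cat > h.py <<'E'
import cv2,numpy as np,pickle
def cam(c):
    R=cv2.Rodrigues(c['rvec'])[0];t=np.array(c['tvec']).reshape(3);return c['mtx'],R,t
def onz(c,uv,z):
    K,R,t=cam(c);d=R.T@np.linalg.inv(K)@np.array([uv[0],uv[1],1.]);o=-R.T@t
    return o+d*(z-o[2])/d[2]
def proj(c,p):
    K,R,t=cam(c);q=K@(R@np.array(p)+t);return q[:2]/q[2]
def crop(c,x0,y0,x1,y1,f,name):
    cv2.imwrite('pics/'+name,cv2.resize(c['image'][y0:y1,x0:x1,::-1],None,fx=f,fy=f,interpolation=cv2.INTER_CUBIC))
E
python3 - <<'E'
from h import *
d=pickle.load(open('c0.pkl','rb'))
crop(d['scene'],200,110,300,200,8,'s_lock.png')
crop(d['top'],180,160,270,260,6,'t_lock.png')
crop(d['scene'],150,225,230,300,8,'s_blk.png')
crop(d['top'],310,185,370,230,12,'t_blk.png')
E
```

```text
(no output)
```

View pics/s_lock.png

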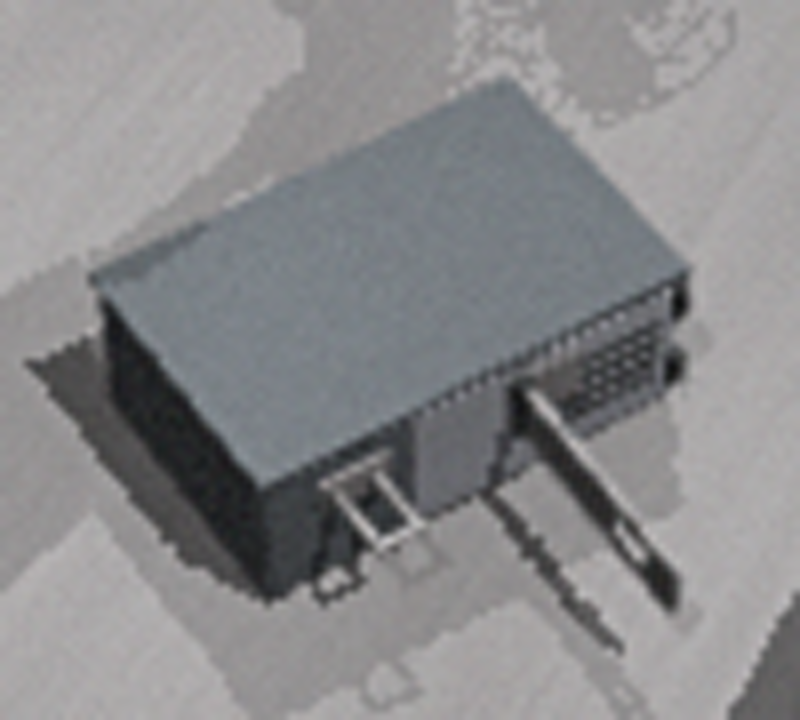

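View pics/t_lock.png

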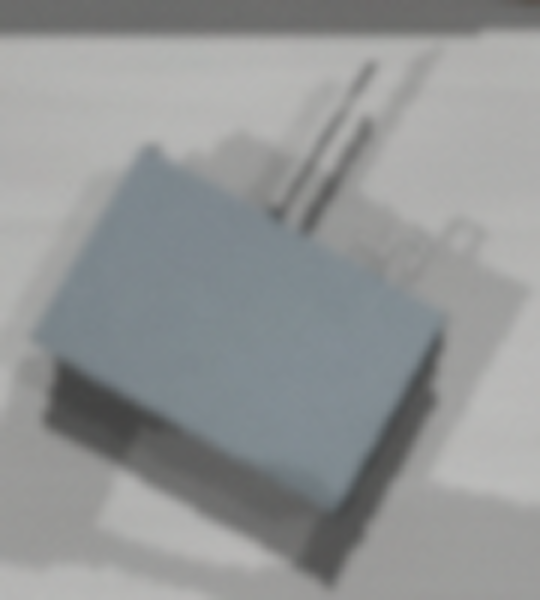

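View pics/s_blk.png

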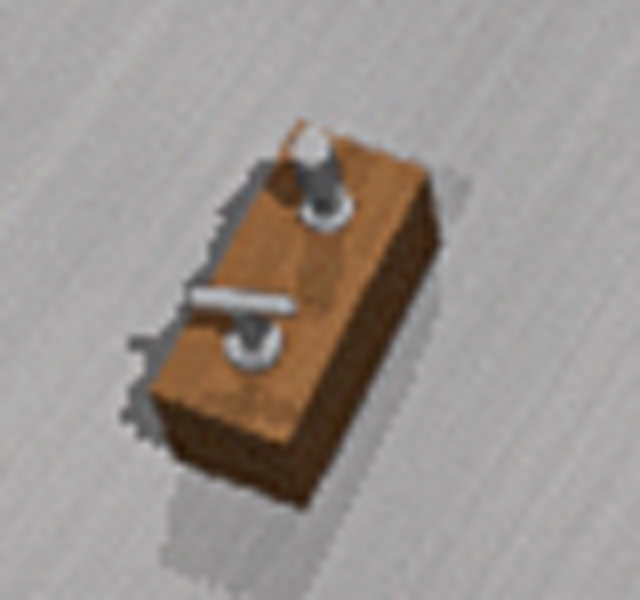

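View pics/t_blk.png

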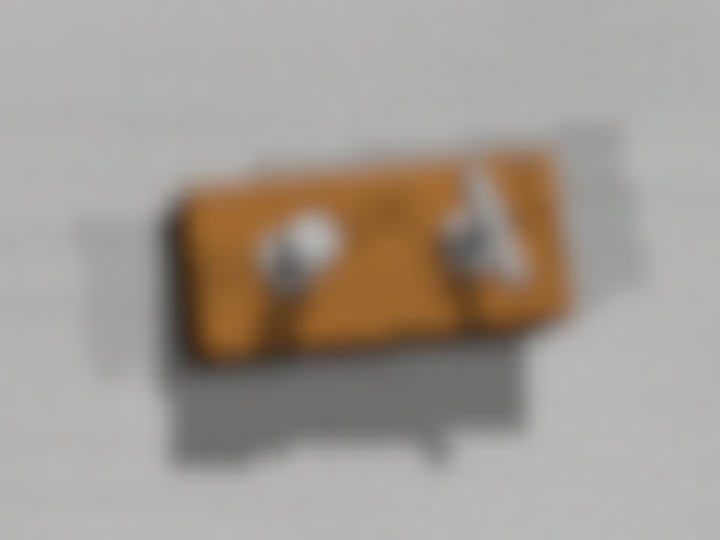

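```bash
cat > m.py <<'E'
from h import *
d=pickle.load(open('c0.pkl','rb'));S,T=d['scene'],d['top']
sc=lambda p,o,f:(o[0]+(p[0]+.5)/f-.5,o[1]+(p[1]+.5)/f-.5)
L=[(508,78),(688,268),(262,488),(92,278)]
P=np.array([onz(S,sc(p,(200,110),8),.092) for p in L]);print('S corners',P.round(4).tolist(),[np.linalg.norm(P[i]-P[(i+1)%4]).round(4) for i in range(4)])
L2=[(45,338),(152,150),(443,320),(335,512)]
Q=np.array([onz(T,sc(p,(180,160),6),.092) for p in L2]);print('T corners',Q.round(4).tolist(),[np.linalg.norm(Q[i]-Q[(i+1)%4]).round(4) for i in range(4)])
for p,z in [((314,140),.112),((326,207),.064)]: print('pin S',onz(S,sc(p,(150,225),8),z))
for p,z in [((320,238),.112),((285,268),.064)]: print('pin T',onz(T,sc(p,(310,185),12),z))
for p,z in [((252,342),.064)]: print('peg S',onz(S,sc(p,(150,225),8),z))
for p,z in [((470,245),.064)]: print('peg T',onz(T,sc(p,(310,185),12),z))
print('loop S outer corners',[onz(S,sc(p,(200,110),8),.065) for p in[(377,550),(424,528)]])
print('hasp tip S',[onz(S,sc(p,(200,110),8),z) for p,z in[((682,585),.077),((670,610),.047),((530,388),.077)]])
for name,p,z in [('tipT',(373,65),.077),('hingeT',(278,212),.077)]: print(name,onz(T,sc(p,(180,160),6),z))
C=[(P+Q[[0,1,2,3]])/2][0]
# front edge dir hinge->staple: corner1 -> corner2
y=np.array(C[2]-C[1])+np.array(C[3]-C[0]);y[2]=0;y/=np.linalg.norm(y)
out=np.array([-y[1],y[0],0])  # choose outward
ctr=C.mean(0)
if out@(C[1]-ctr)<0: out=-out
print('ctr',ctr,'y',y,'out',out)
for nm,PP in(('S',P),('T',Q)): 
  c=PP.mean(0);print(nm,c)
E
python3 m.py
```

```text
S corners [[0.4814, 0.2974, 0.092], [0.6055, 0.2308, 0.092], [0.502, 0.0346, 0.092], [0.3774, 0.1013, 0.092]] [np.float64(0.1408), np.float64(0.2218), np.float64(0.1413), np.float64(0.222)]
T corners [[0.4825, 0.2853, 0.092], [0.6043, 0.2221, 0.092], [0.4983, 0.0341, 0.092], [0.3761, 0.0993, 0.092]] [np.float64(0.1373), np.float64(0.2159), np.float64(0.1385), np.float64(0.2143)]
pin S [ 0.53180252 -0.27019837  0.112     ]
pin S [ 0.53179547 -0.27251946  0.064     ]
pin T [ 0.53376984 -0.27794437  0.112     ]
pin T [ 0.53048014 -0.2743177   0.064     ]
peg S [ 0.53837078 -0.33179739  0.064     ]
peg T [ 0.5390183  -0.33420363  0.064     ]
loop S outer corners [array([0.54995599, 0.04668709, 0.065     ]), array([0.56188688, 0.0664866 , 0.065     ])]
hasp tip S [array([0.67499566, 0.08276222, 0.077     ]), array([0.66808398, 0.08949485, 0.047     ]), array([0.57035468, 0.14782437, 0.077     ])]
tipT [0.665428   0.08292665 0.077     ]
hingeT [0.56797993 0.14163221 0.077     ]
ctr [0.49093817 0.16309777 0.092     ] y [-0.4805385  -0.87697363  0.        ] out [ 0.87697363 -0.4805385   0.        ]
S [0.49158454 0.16599139 0.092     ]
T [0.49029179 0.16020415 0.092     ]
```

```bash
cat >> h.py <<'E'
Y=np.array([-.4805,-.877]);O=np.array([.877,-.4805]);HINGE=np.array([.5688,.1472])
def face(p): # -> u (out of face), w (along from hinge), mm
    q=np.array(p)[:2]-HINGE; return (q@O)*1e3+6,(q@Y)*1e3
def st():
    from bench import env
    s=env.get_state();p=s['eef_pos'];R=s['ee_rot'];print('t',round(s['t'],2),'tcp',p.round(4),'yaw_y',np.degrees(np.arctan2(R[1,1],R[0,1])).round(2),'tilt',R[:2,2].round(4),'F',s['contact_force'].round(2),'grip',round(s['grip_width'],4),'uw',np.round(face(p),1),'j',s['joint_positions'].round(2));return s
E
python3 - <<'E'
from h import *
d=pickle.load(open('c0.pkl','rb'))
print('fan',onz(d['top'],(133,233),.02),onz(d['scene'],(274,97),.02));print('plant',onz(d['top'],(132,144),.1))
s=st()
R=s['ee_rot']
print('to via', R.T@(np.array([.62,.22,.42])-s['eef_pos'])*1e3)
E
```

```text
fan [0.41938535 0.50541822 0.02      ] [0.42928776 0.49772067 0.02      ]
plant [0.7570932  0.50832632 0.1       ]
t 0.1 tcp [0.2338 0.6329 0.4035] yaw_y 69.73 tilt [-0.0008 -0.0019] F [ 0.12 -0.02  0.26] grip 0.0855 uw [-521.2 -265. ] j [ 1.18  0.26  1.61 -0.    1.27 -0.04]
to via [-505.37002632 -253.5329453   -16.03505313]
```

Call:
apply_moves(
  rows=[
    [[-23,-32,-8],0],
    [[-23,-32,-8],0],
    [[-23,-32,-8],0],
    [[-23,-32,-8],0],
    [[-23,-32,-8],0],
    [[-23,-32,-8],0],
    [[-23,-32,-8],4],
    [[-23,-32,0],4.4],
  ],
  fingers=0,
  squeeze=40,
)

```text
t: 0.77
eef_pos: [0.3151, 0.3231, 0.4528]
ee_rot: [[-0.881, 0.473, -0.008], [0.473, 0.881, -0.013], [0.001, -0.015, -1.0]]
contact_force: [1.0, -0.5, 1.2]
grip_width: -0.0
```

```bash
python3 -c "
from h import *
st()"
```

```text
t 0.77 tcp [0.3151 0.3231 0.4528] yaw_y 61.76 tilt [-0.0078 -0.013 ] F [ 1.03 -0.45  1.23] grip -0.0 uw [-301.   -32.4] j [ 0.74 -0.19  1.99 -0.    1.36 -0.33]
```

Call:
apply_moves(
  rows=[
    [[-40,1,0],0],
    [[-40,1,0],0],
    [[-40,1,0],0],
    [[-40,1,0],0],
    [[-40,1,0],0],
    [[-40,1,0],0],
    [[-40,1,0],0],
    [[-40,0,0],0.4],
  ],
)

```text
t: 1.43
eef_pos: [0.6021, 0.1619, 0.45]
ee_rot: [[-0.876, 0.482, -0.012], [0.482, 0.876, -0.013], [0.004, -0.017, -1.0]]
contact_force: [-0.2, 0.7, 0.1]
grip_width: 0.0
```

```bash
python3 -c "
from h import *
st()"
```

```text
t 1.43 tcp [0.6021 0.1619 0.45  ] yaw_y 61.17 tilt [-0.0116 -0.0131] F [-0.2   0.65  0.07] grip 0.0 uw [ 28.2 -28.9] j [ 0.23  0.15  1.66 -0.01  1.35 -0.84]
```

Call:
apply_moves(
  rows=[
    [[-34,10,0],0],
    [[0,0,35],0],
    [[0,0,40],0],
    [[0,0,40],0],
    [[0,0,10],0],
    [[0,0,0],0],
  ],
)

```text
t: 1.93
eef_pos: [0.647, 0.1441, 0.3205]
ee_rot: [[-0.871, 0.492, -0.004], [0.492, 0.871, -0.014], [-0.003, -0.015, -1.0]]
contact_force: [-0.4, 0.6, 0.5]
grip_width: 0.0003
```

```bash
python3 -c "
from h import *
s=st()
from bench import env
for n in('scene','top'):
    c=env.camera(n)
    crop(c,*((200,100,310,190) if n=='scene' else (180,120,290,230)),7 if n=='scene' else 5,n+'1.png')
tip=s['eef_pos']+s['ee_rot'][:,2]*.1734;print(tip,face(tip))
"
```

```text
t 1.93 tcp [0.647  0.1441 0.3205] yaw_y 60.54 tilt [-0.0043 -0.0143] F [-0.38  0.56  0.49] grip 0.0003 uw [ 76.1 -34.9] j [ 0.19  0.3   1.71 -0.01  1.13 -0.87]
[0.64628011 0.14160277 0.14710939] (np.float64(76.63952818493503), np.float64(-32.32042643513654))
```

View pics/scene1.png

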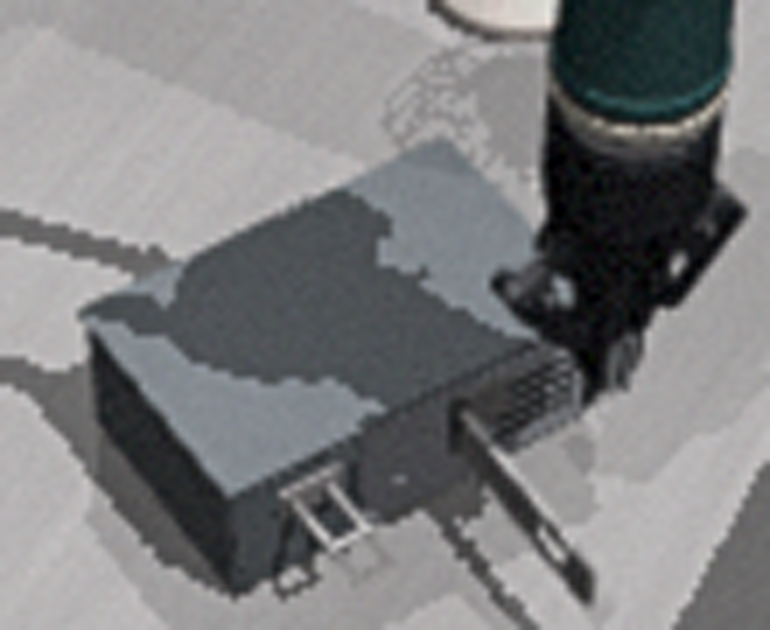

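View pics/top1.png

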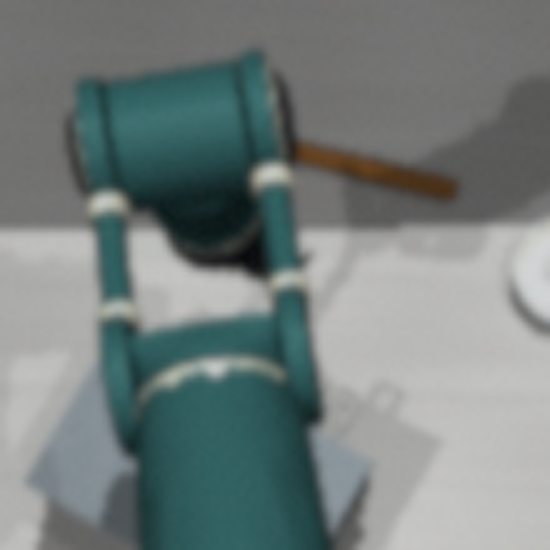

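Call:
apply_moves(
  rows=[
    [[6,3,30],-0.8],
    [[4,0,32],0],
    [[0,0,28],0],
    [[0,0,5],0],
    [[0,0,0],0],
  ],
)

```text
t: 2.45
eef_pos: [0.6475, 0.1543, 0.2447]
ee_rot: [[-0.879, 0.477, 0.027], [0.477, 0.879, -0.008], [-0.028, 0.006, -1.0]]
contact_force: [0.5, 0.2, 0.6]
grip_width: 0.0003
```

```bash
cat >> h.py <<'E'
def look(nm,sb,tb,fs=7,ft=5):
    from bench import env
    s=st();o={}
    for n,b,f in(('scene',sb,fs),('top',tb,ft)):
        if b is None: continue
        c=env.camera(n);o[n]=c;crop(c,*b,f,f'{n}{nm}.png')
    pickle.dump(o,open(f'c{nm}.pkl','wb'))
    tip=s['eef_pos']+s['ee_rot'][:,2]*.1734;print('tip',tip.round(4),np.round(face(tip),1))
E
python3 -c "
from h import *
look('2',(200,100,310,190),None)
th=1.5
for th in (1.5,1.2,.9,.6,.3,.1,0,-.05):
    r=50;c,s=np.cos(th),np.sin(th);h=2+11*c+14.5*s;print(th,'u',round(6+r*s+h*c,1),'w',round(r*c-h*s,1))
"
```

```text
t 2.45 tcp [0.6475 0.1543 0.2447] yaw_y 61.54 tilt [ 0.0271 -0.0079] F [0.49 0.18 0.6 ] grip 0.0003 uw [ 71.6 -44.1] j [ 0.2   0.37  1.77 -0.02  0.97 -0.87]
tip [0.6522 0.1529 0.0714] [ 76.4 -45.1]
1.5 u 57.1 w -13.7
1.2 u 59.7 w -0.1
0.9 u 57.7 w 15.3
0.6 u 50.1 w 30.4
0.3 u 36.8 w 42.8
0.1 u 25.3 w 48.3
0 u 19.0 w 50.0
-0.05 u 15.7 w 50.6
```

View pics/scene2.png

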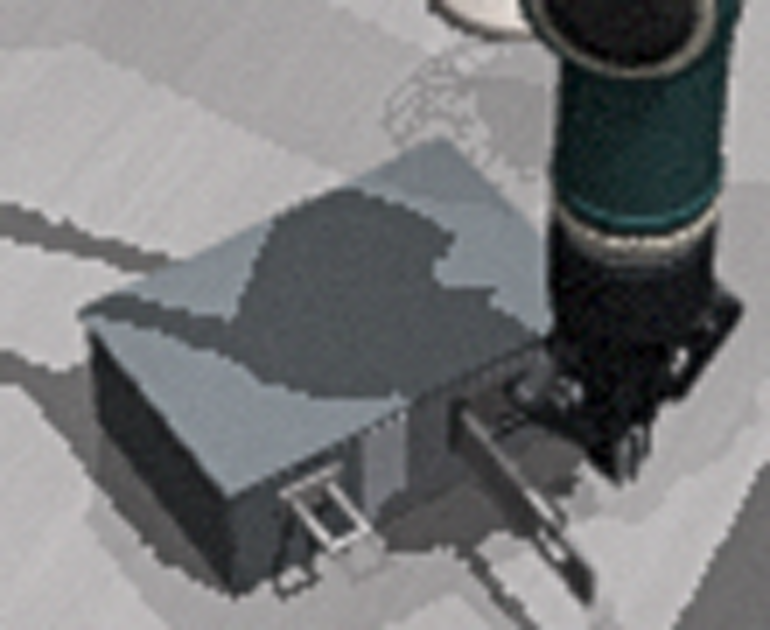

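Call:
apply_moves(
  rows=[
    [[4,-4,10],0],
    [[4,-6,8],0],
    [[4,-8,1],0],
    [[0,-8,0],0],
    [[0,-8,0],0],
    [[0,-8,0],0],
    [[0,-8,0],0],
    [[0,0,0],0],
  ],
)

```text
t: 3.17
eef_pos: [0.6141, 0.113, 0.235]
ee_rot: [[-0.878, 0.476, 0.044], [0.476, 0.879, -0.005], [-0.04, 0.017, -0.999]]
contact_force: [-0.2, 0.9, 0.4]
grip_width: -0.0
```

```bash
python3 -c "
from h import *
look('3',(200,100,310,190),None)
"
```

```text
t 3.17 tcp [0.6141 0.113  0.235 ] yaw_y 61.57 tilt [ 0.0435 -0.0045] F [-0.21  0.94  0.42] grip -0.0 uw [62.1  8.3] j [ 0.15  0.31  1.88 -0.01  0.91 -0.92]
tip [0.6216 0.1122 0.0618] [69.1  5.3]
```

View pics/scene3.png

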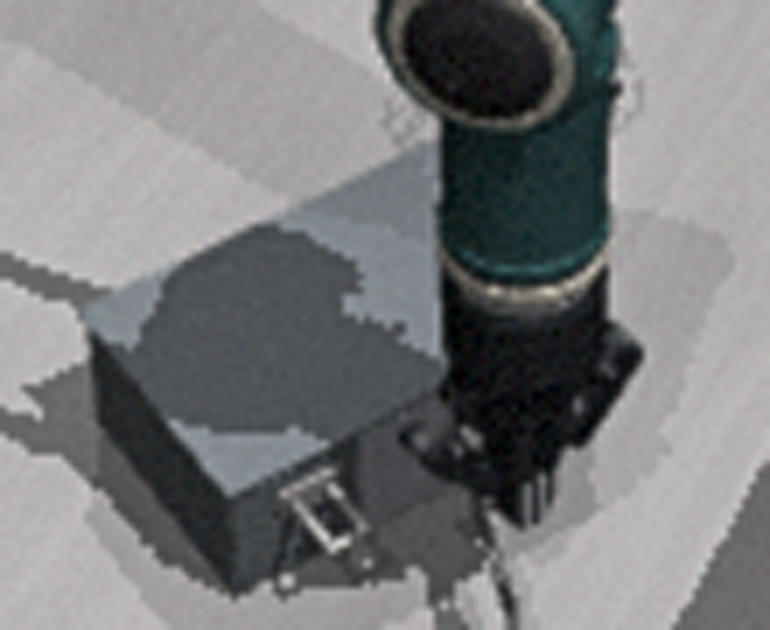

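Call:
apply_moves(
  rows=[
    [[4,-8,2],0],
    [[6,-8,2],0],
    [[7,-7,2],0],
    [[7,-6,0],0],
    [[7,-5,0],0],
    [[7,-4,0],0],
    [[6,-2,0],0],
    [[0,0,0],0],
  ],
)

```text
t: 3.88
eef_pos: [0.5516, 0.0975, 0.2263]
ee_rot: [[-0.878, 0.477, 0.047], [0.477, 0.879, -0.004], [-0.043, 0.019, -0.999]]
contact_force: [0.3, -0.8, 0.6]
grip_width: 0.0001
```

```bash
python3 -c "
from h import *
look('4',(200,100,310,190),None)
"
```

```text
t 3.88 tcp [0.5516 0.0975 0.2263] yaw_y 61.52 tilt [ 0.0472 -0.0036] F [ 0.31 -0.77  0.6 ] grip 0.0001 uw [14.8 51.8] j [ 0.13  0.21  2.03 -0.01  0.86 -0.93]
tip [0.5598 0.0969 0.0531] [22.3 48.4]
```

View pics/scene4.png

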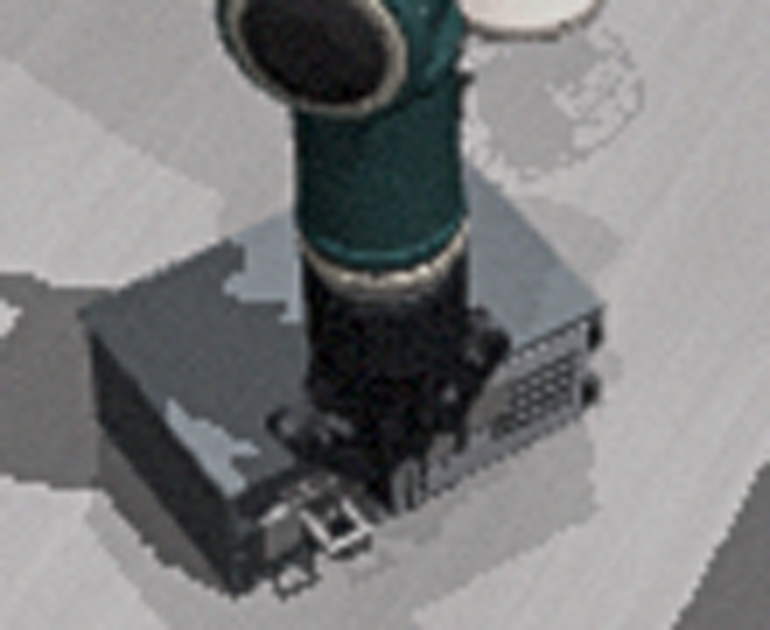

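Call:
apply_moves(
  rows=[
    [[2,0,0],0],
    [[2,0,0],0],
    [[2,0,0],0],
  ],
)

```text
t: 4.18
eef_pos: [0.5478, 0.1001, 0.2266]
ee_rot: [[-0.879, 0.475, 0.052], [0.475, 0.88, -0.006], [-0.048, 0.02, -0.999]]
contact_force: [8.2, -7.0, -4.8]
grip_width: -0.0001
```

Call:
apply_moves(
  rows=[
    [[2,0,0],0],
    [[2,0,0],0],
  ],
)

```text
t: 4.35
eef_pos: [0.5468, 0.1006, 0.2267]
ee_rot: [[-0.879, 0.473, 0.059], [0.473, 0.881, -0.009], [-0.057, 0.02, -0.998]]
contact_force: [5.9, -5.2, -5.2]
grip_width: 0.0
```

Call:
apply_moves(
  rows=[
    [[2,0,0],0],
    [[2,0,0],0],
    [[0,0,0],0],
  ],
)

```text
t: 4.6
eef_pos: [0.5461, 0.101, 0.2266]
ee_rot: [[-0.879, 0.472, 0.067], [0.472, 0.882, -0.013], [-0.065, 0.02, -0.998]]
contact_force: [-0.4, 0.3, -0.3]
grip_width: 0.0
```

Call:
apply_moves(
  rows=[
    [[-10,0,0],0],
    [[-14,0,0],0],
    [[-14,0,0],0],
    [[-14,0,-20],0],
    [[0,0,-35],0],
    [[0,0,-35],0],
    [[0,0,-35],0],
    [[0,0,0],0],
  ],
)

```text
t: 5.27
eef_pos: [0.5922, 0.0734, 0.3566]
ee_rot: [[-0.879, 0.473, 0.058], [0.473, 0.881, -0.013], [-0.057, 0.016, -0.998]]
contact_force: [2.2, 1.3, 1.3]
grip_width: -0.0001
```

```bash
python3 -c "
from h import *
look('5',(200,100,310,190),None)
"
```

```text
t 5.27 tcp [0.5922 0.0734 0.3566] yaw_y 61.76 tilt [ 0.0583 -0.013 ] F [2.16 1.25 1.35] grip -0.0001 uw [62.  53.5] j [ 0.09  0.13  1.85 -0.02  1.1  -0.98]
tip [0.6023 0.0712 0.1835] [71.9 50.6]
```

View pics/scene5.png

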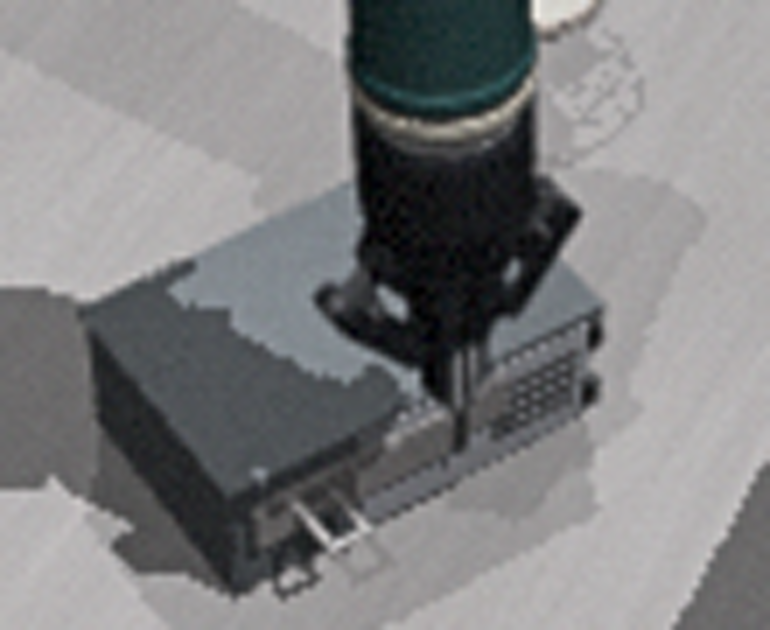

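Call:
apply_moves(
  rows=[
    [[-11,-33,-5],0],
    [[-11,-33,-5],0],
    [[-11,-33,-5],0],
    [[-11,-33,-5],0],
    [[-11,-33,0],0],
    [[-11,-33,0],0],
    [[-11,-33,0],0],
    [[-11,-33,0],0],
  ],
  fingers=0.8,
)

```text
t: 5.98
eef_pos: [0.5473, -0.2091, 0.3705]
ee_rot: [[-0.884, 0.464, 0.053], [0.464, 0.886, -0.008], [-0.051, 0.018, -0.999]]
contact_force: [1.2, -1.0, -0.3]
grip_width: 0.068
```

Call:
apply_moves(
  rows=[
    [[0,0,0],7.1],
    [[0,0,0],7.1],
    [[0,0,0],7.1],
    [[0,0,0],7.1],
    [[0,0,0],7.1],
    [[0,0,0],7.1],
    [[0,0,0],7.1],
    [[0,0,0],7.1],
  ],
)

```text
t: 6.65
eef_pos: [0.5463, -0.2252, 0.3595]
ee_rot: [[-0.082, 0.996, 0.04], [0.997, 0.082, -0.005], [-0.008, 0.039, -0.999]]
contact_force: [-0.2, 0.8, 0.0]
grip_width: 0.0684
```

```bash
cat >> h.py <<'E'
def to(p,L=.155):
    "tool-axis shift (mm) taking the grasp point to p"
    from bench import env
    s=env.get_state();g=s['eef_pos']+s['ee_rot'][:,2]*L
    print('grasp',g.round(4),'shift',(s['ee_rot'].T@(np.array(p)-g)*1e3).round(1))
E
python3 -c "
from h import *
look('6',(200,100,310,190),None)
to([.532,-.274,.16]);to([.532,-.274,.097])
"
```

```text
t 6.65 tcp [ 0.5463 -0.2252  0.3595] yaw_y 4.74 tilt [ 0.0397 -0.0049] F [-0.16  0.85  0.01] grip 0.0684 uw [165.2 337.4] j [-0.44  0.13  1.85  0.01  1.12 -0.52]
tip [ 0.5532 -0.226   0.1862] [171.6 334.8]
grasp [ 0.5523 -0.2259  0.2042] shift [-46.  -25.6  43.6]
grasp [ 0.5523 -0.2259  0.2042] shift [-45.5 -28.  106.6]
```

View pics/scene6.png

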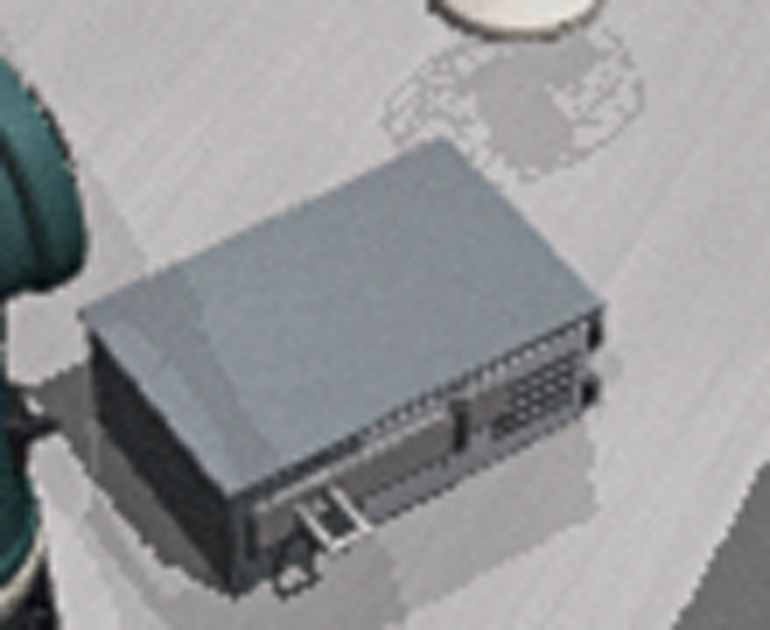

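Call:
apply_moves(
  rows=[
    [[-15,-8,8],0],
    [[-15,-8,10],0],
    [[-12,-7,10],0],
    [[-4,-2,8],0],
    [[0,0,0],0],
  ],
)

```text
t: 7.12
eef_pos: [0.527, -0.2766, 0.3172]
ee_rot: [[-0.089, 0.995, 0.036], [0.996, 0.089, -0.002], [-0.005, 0.036, -0.999]]
contact_force: [-0.4, 0.3, -0.0]
grip_width: 0.0683
```

```bash
python3 -c "
from h import *
look('7',(145,200,245,300),(300,150,380,230),7,7)
to([.532,-.274,.16]);to([.532,-.274,.097])
"
```

```text
t 7.12 tcp [ 0.527  -0.2766  0.3172] yaw_y 5.09 tilt [ 0.0361 -0.0016] F [-0.45  0.26 -0.03] grip 0.0683 uw [173.  391.8] j [-0.53  0.17  1.88  0.02  1.05 -0.63]
tip [ 0.5333 -0.2769  0.1439] [178.6 389. ]
grasp [ 0.5336 -0.2763  0.164 ] shift [ 2.5 -1.5  3.9]
grasp [ 0.5336 -0.2763  0.164 ] shift [ 2.9 -3.9 66.9]
```

View pics/scene7.png

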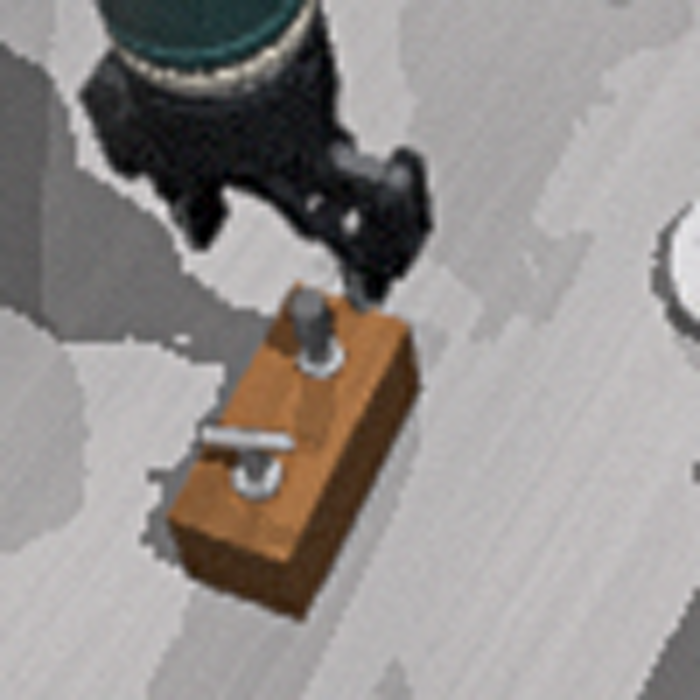

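View pics/top7.png

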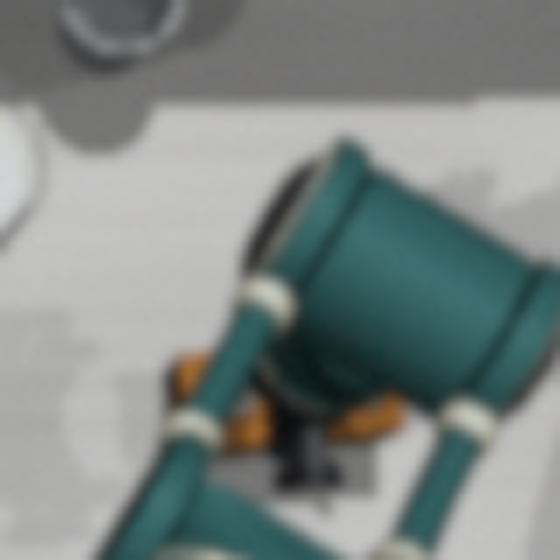

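Call:
apply_moves(
  rows=[
    [[1,-1,12],0],
    [[1,-1,14],0],
    [[1,-1,14],0],
    [[0,-1,14],0],
    [[0,0,8],0],
    [[0,0,0],0],
  ],
)

```text
t: 7.72
eef_pos: [0.5293, -0.2707, 0.2561]
ee_rot: [[-0.095, 0.994, 0.046], [0.995, 0.095, -0.004], [-0.009, 0.045, -0.999]]
contact_force: [-0.1, 0.3, -0.3]
grip_width: 0.0687
```

```bash
python3 -c "
from h import *
look('8',(145,200,245,300),None,7,7)
to([.532,-.274,.099])
"
```

```text
t 7.72 tcp [ 0.5293 -0.2707  0.2561] yaw_y 5.48 tilt [ 0.0455 -0.0045] F [-0.14  0.3  -0.33] grip 0.0687 uw [172.2 385.5] j [-0.52  0.23  1.93  0.02  0.93 -0.63]
tip [ 0.5372 -0.2715  0.0829] [179.5 382.4]
grasp [ 0.5366 -0.2715  0.1019] shift [-2.  -4.9  2.7]
```

View pics/scene8.png

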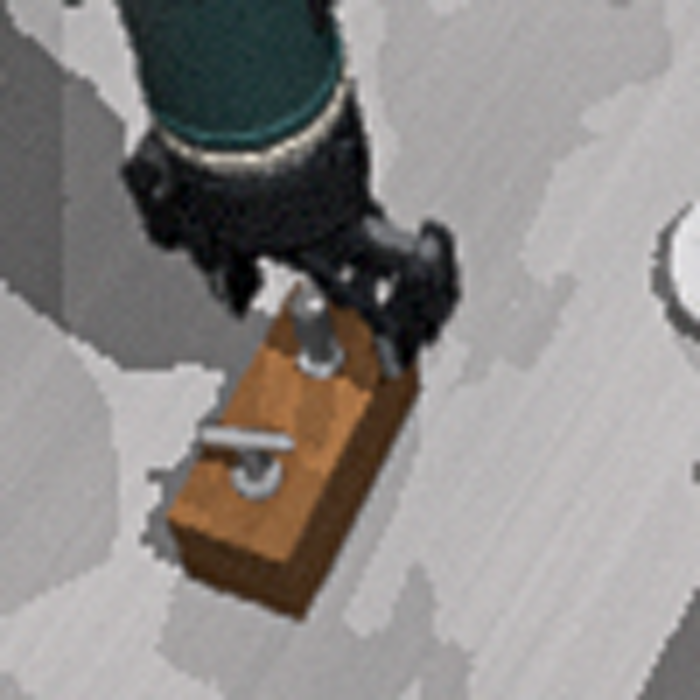

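Call:
apply_moves(
  rows=[
    [[-1,-2,2],0],
    [[-1,-2,1],0],
    [[0,0,0],0],
  ],
)

```text
t: 8.02
eef_pos: [0.5268, -0.273, 0.2552]
ee_rot: [[-0.097, 0.994, 0.049], [0.995, 0.097, -0.006], [-0.011, 0.048, -0.999]]
contact_force: [0.9, 0.3, 0.8]
grip_width: 0.0681
```

Call:
apply_moves(
  rows=[
    [[0,0,0],0],
    [[0,0,0],0],
    [[0,0,0],0],
    [[0,0,0],0],
    [[0,0,0],0],
    [[0,0,0],0],
  ],
  fingers=0,
  squeeze=40,
)

```text
t: 8.52
eef_pos: [0.5264, -0.274, 0.2577]
ee_rot: [[-0.097, 0.994, 0.049], [0.995, 0.097, -0.008], [-0.013, 0.048, -0.999]]
contact_force: [-0.7, -1.4, 0.3]
grip_width: 0.0147
```

```bash
python3 -c "
from h import *
look('9',(145,200,245,300),None,7,7)
to([.532,-.274,.099])
"
```

```text
t 8.52 tcp [ 0.5264 -0.274   0.2577] yaw_y 5.58 tilt [ 0.049 -0.008] F [-0.75 -1.36  0.27] grip 0.0147 uw [171.2 389.8] j [-0.53  0.23  1.94  0.02  0.93 -0.64]
tip [ 0.5349 -0.2754  0.0846] [179.3 386.9]
grasp [ 0.534  -0.2752  0.1029] shift [ 1.4 -2.1  3.8]
```

View pics/scene9.png

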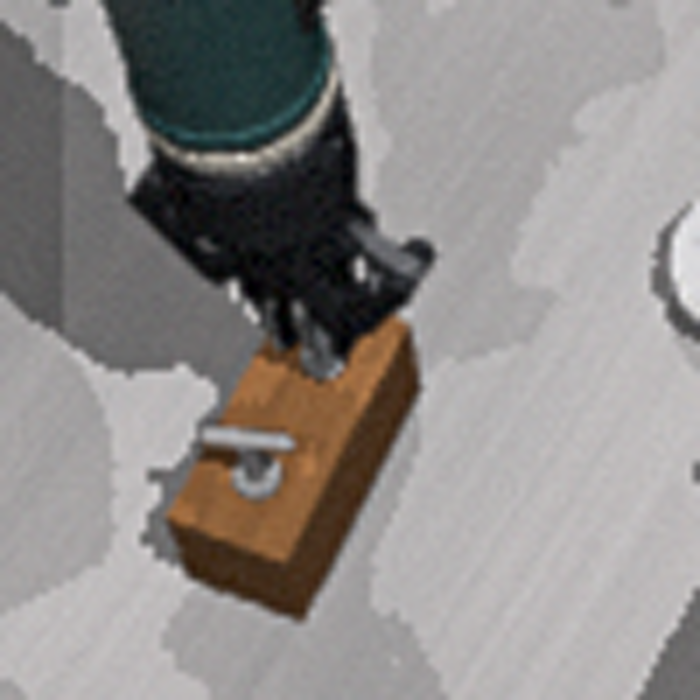

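Call:
apply_moves(
  rows=[
    [[0,0.5,-10],0],
    [[0,0.7,-14],0],
    [[0,0.7,-14],0],
    [[0,0.7,-14],0],
    [[0,0.7,-14],0],
    [[0,0.7,-14],0],
    [[0,0.7,-14],0],
    [[0,0,-14],0],
  ],
)

```text
t: 9.23
eef_pos: [0.5258, -0.2719, 0.3693]
ee_rot: [[-0.096, 0.994, 0.049], [0.995, 0.096, -0.005], [-0.01, 0.048, -0.999]]
contact_force: [-0.5, 0.4, -1.4]
grip_width: 0.0142
```

```bash
python3 -c "
from h import *
look('10',(145,180,245,280),None,7,7)
"
```

```text
t 9.23 tcp [ 0.5258 -0.2719  0.3693] yaw_y 5.51 tilt [ 0.0486 -0.005 ] F [-0.5   0.43 -1.36] grip 0.0142 uw [169.7 388.2] j [-0.53  0.12  1.84  0.02  1.14 -0.63]
tip [ 0.5342 -0.2727  0.1961] [177.5 384.9]
```

View pics/scene10.png

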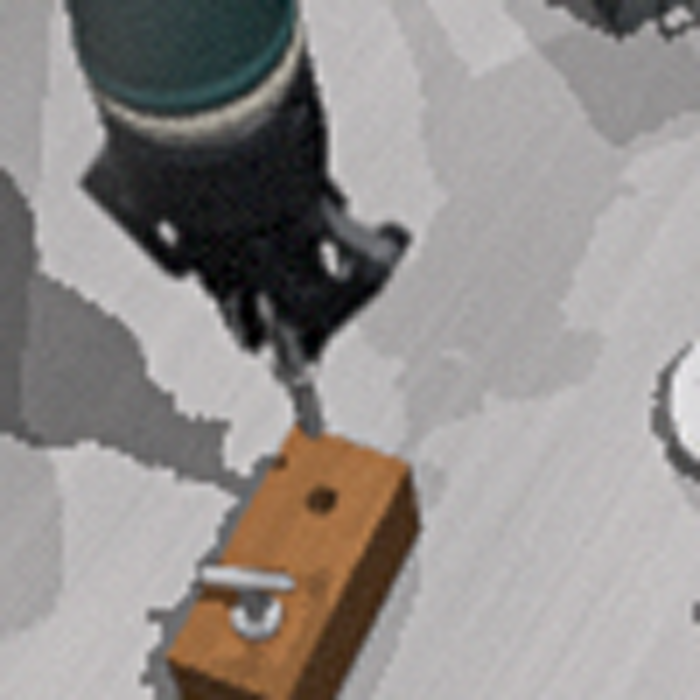

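Call:
apply_moves(
  rows=[
    [[0,0,-6],-7],
    [[0,0,-6],-7],
    [[0,0,-6],-7],
    [[0,0,-6],-7],
    [[0,0,-6],-7],
    [[0,0,-6],-7],
    [[0,0,-6],-7],
    [[0,0,0],-7],
  ],
)

```text
t: 9.95
eef_pos: [0.5261, -0.2714, 0.4216]
ee_rot: [[-0.888, 0.455, 0.066], [0.456, 0.89, -0.011], [-0.064, 0.02, -0.998]]
contact_force: [0.6, -0.1, -0.7]
grip_width: 0.0145
```

```bash
python3 -c "
from h import *
st()
to(list(np.array([.542,.065])+.03*O)+[.22])
# loop remeasure from c6 scene
c=pickle.load(open('c6.pkl','rb'))['scene']
crop(c,225,150,265,190,18,'loop6.png')
"
```

```text
t 9.95 tcp [ 0.5261 -0.2714  0.4216] yaw_y 62.91 tilt [ 0.066  -0.0108] F [ 0.56 -0.11 -0.67] grip 0.0145 uw [169.7 387.6] j [-0.53  0.08  1.79  0.03  1.21 -1.63]
grasp [ 0.5364 -0.273   0.2669] shift [122.1 301.6  45.4]
```

View pics/loop6.png

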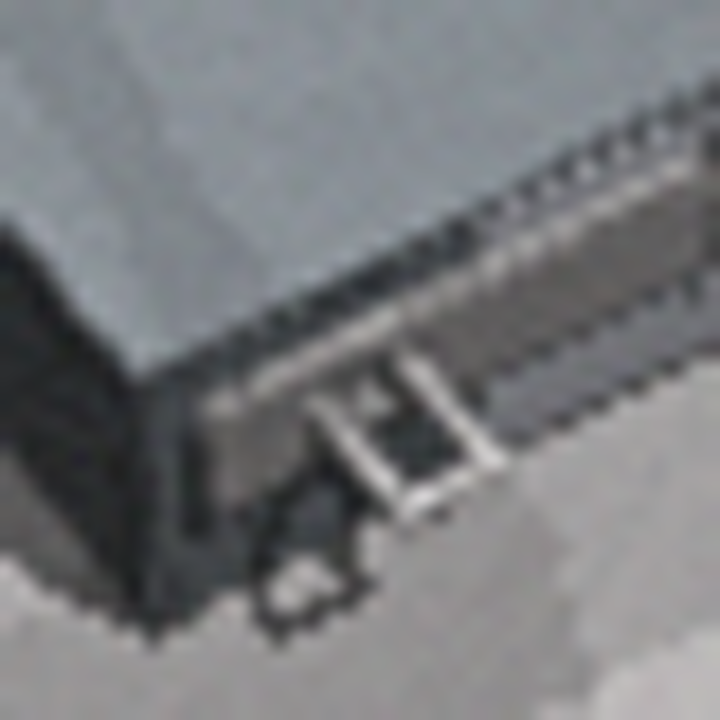

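Call:
apply_moves(
  rows=[
    [[12,30,0],0.8],
    [[12,30,0],0.8],
    [[12,30,0],0],
    [[12,30,0],0],
    [[12,30,0],0],
    [[12,30,0],0],
    [[12,30,0],0],
    [[12,30,0],0],
  ],
)

```text
t: 10.62
eef_pos: [0.5569, -0.0103, 0.4222]
ee_rot: [[-0.871, 0.485, 0.077], [0.485, 0.874, -0.014], [-0.074, 0.025, -0.997]]
contact_force: [1.5, -0.1, -0.2]
grip_width: 0.0145
```

```bash
python3 -c "
from h import *
s=st()
c=pickle.load(open('c6.pkl','rb'))['scene']
f=lambda p,z:onz(c,(225+(p[0]+.5)/18-.5,150+(p[1]+.5)/18-.5),z)
A=f((405,508),.063);B=f((500,460),.063);C=f((325,405),.063);D=f((408,357),.063)
for p in(A,B,C,D):print(p.round(4),np.round(face(p),1))
m=(A+B)/2;print('loop est',m[:2]-.014*O, 'arm dirs',(A-C).round(4),(B-D).round(4))
to(list(np.array([.542,.065])+.02*O)+[.22])
"
```

```text
t 10.62 tcp [ 0.5569 -0.0103  0.4222] yaw_y 60.99 tilt [ 0.0768 -0.0139] F [ 1.51 -0.07 -0.17] grip 0.0145 uw [ 71.2 143.9] j [-0.06  0.    1.86 -0.01  1.19 -1.12]
[0.5491 0.0507 0.063 ] [35.1 94.1]
[0.5594 0.0693 0.063 ] [35.2 72.9]
[0.5237 0.0651 0.063 ] [ 5.9 93.6]
[0.532  0.0829 0.063 ] [ 4.7 74.1]
loop est [0.54194892 0.06668985] arm dirs [ 0.0253 -0.0145  0.    ] [ 0.0274 -0.0136  0.    ]
grasp [ 0.5688 -0.0125  0.2677] shift [44.5 53.7 45.9]
```

```bash
cat >> h.py <<'E'
def ax(p=(.542,.0662,.065),gz=.003):
    from bench import env
    s=env.get_state();q=s['ee_rot'].T@(np.array(p)-s['eef_pos'])*1e3
    print('axis shift x,y',q[:2].round(1),'collar underside to loop along tool z',round(q[2]-155-gz*1e3-35,1))
E
python3 -c "
from h import *
ax()"
```

```text
axis shift x,y [76.5 50.7] collar underside to loop along tool z 160.9
```

Call:
apply_moves(
  rows=[
    [[15,10,0],0],
    [[15,10,0],0],
    [[15,10,0],0],
    [[15,10,10],0],
    [[12,8,15],0],
    [[0,0,15],0],
    [[0,0,10],0],
    [[0,0,0],0],
  ],
)

```text
t: 11.28
eef_pos: [0.5206, 0.0793, 0.3691]
ee_rot: [[-0.875, 0.476, 0.088], [0.477, 0.879, -0.005], [-0.08, 0.037, -0.996]]
contact_force: [0.0, 0.2, -0.2]
grip_width: 0.0144
```

```bash
python3 -c "
from h import *
look('11',(200,100,310,190),None)
ax()"
```

```text
t 11.28 tcp [0.5206 0.0793 0.3691] yaw_y 61.58 tilt [ 0.0881 -0.0053] F [ 0.02  0.24 -0.17] grip 0.0144 uw [-3.7 82.7] j [ 0.11 -0.02  1.99 -0.02  1.09 -0.96]
tip [0.5358 0.0784 0.1964] [10.1 76.2]
axis shift x,y [ -0.1 -12.9] collar underside to loop along tool z 112.7
```

View pics/scene11.png

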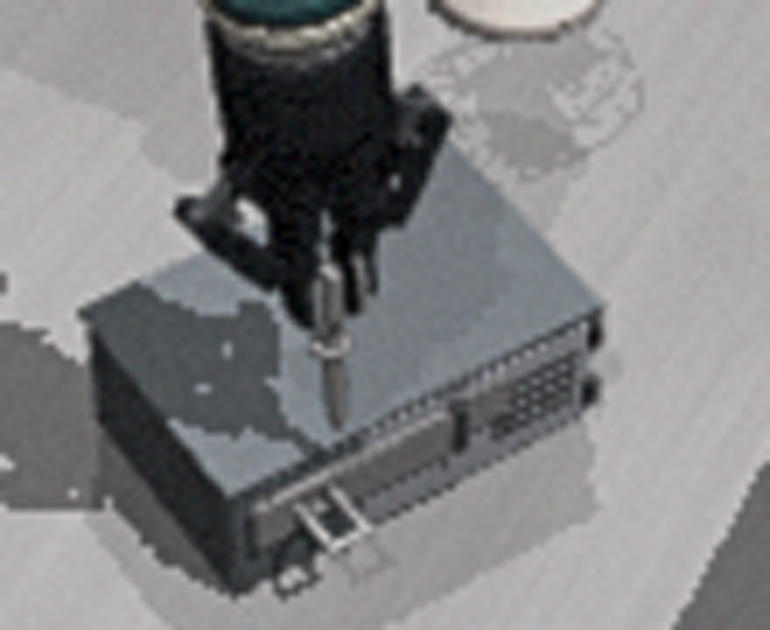

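Call:
apply_moves(
  rows=[
    [[-40,-3,-3],0],
    [[-40,-3,-3],0],
    [[-40,-3,-3],0],
    [[-40,-3,-3],0],
    [[-40,0,0],0],
    [[0,0,0],0],
  ],
)

```text
t: 11.83
eef_pos: [0.6943, -0.033, 0.3982]
ee_rot: [[-0.875, 0.476, 0.089], [0.477, 0.879, -0.005], [-0.081, 0.038, -0.996]]
contact_force: [0.7, 0.3, -0.9]
grip_width: 0.0147
```

```bash
python3 -c "
from h import *
st();ax()"
```

```text
t 11.83 tcp [ 0.6943 -0.033   0.3982] yaw_y 61.59 tilt [ 0.089  -0.0052] F [ 0.69  0.28 -0.87] grip 0.0147 uw [202.6  97.7] j [-0.08  0.28  1.6   0.    1.17 -1.16]
axis shift x,y [207.5   2.1] collar underside to loop along tool z 124.8
```

Call:
apply_moves(
  rows=[
    [[25,0,0],0],
    [[25,0,0],0],
    [[25,0,0],0],
    [[25,0,0],0],
    [[25,0,0],0],
    [[25,0,0],0],
    [[22,0,0],0],
    [[0,0,0],0],
  ],
)

```text
t: 12.5
eef_pos: [0.5463, 0.0433, 0.3876]
ee_rot: [[-0.866, 0.49, 0.099], [0.491, 0.871, -0.007], [-0.09, 0.043, -0.995]]
contact_force: [-0.2, 0.4, -0.6]
grip_width: 0.0149
```

```bash
python3 -c "
from h import *
st();ax()"
```

```text
t 12.5 tcp [0.5463 0.0433 0.3876] yaw_y 60.66 tilt [ 0.0994 -0.007 ] F [-0.2   0.38 -0.61] grip 0.0149 uw [ 36.2 101.9] j [ 0.04  0.    1.93 -0.01  1.11 -1.01]
axis shift x,y [44.  4.] collar underside to loop along tool z 127.4
```

Call:
apply_moves(
  rows=[
    [[10,1,0],-0.6],
    [[10,1,0],0],
    [[10,1,5],0],
    [[8,1,8],0],
    [[5,0,10],0],
    [[0,0,10],0],
    [[0,0,5],0],
    [[0,0,0],0],
  ],
)

```text
t: 13.17
eef_pos: [0.5134, 0.0685, 0.3444]
ee_rot: [[-0.87, 0.481, 0.105], [0.483, 0.876, -0.007], [-0.096, 0.045, -0.994]]
contact_force: [-0.9, -0.2, -1.6]
grip_width: 0.0144
```

```bash
python3 -c "
from h import *
look('12',(215,110,295,190),None,9)
ax()"
```

```text
t 13.17 tcp [0.5134 0.0685 0.3444] yaw_y 61.22 tilt [ 0.1054 -0.0072] F [-0.88 -0.22 -1.61] grip 0.0144 uw [-4.7 95.6] j [ 0.09 -0.02  2.04 -0.02  1.02 -0.97]
tip [0.5317 0.0672 0.172 ] [11.9 87.9]
axis shift x,y [ 0.8 -0.6] collar underside to loop along tool z 88.1
```

View pics/scene12.png

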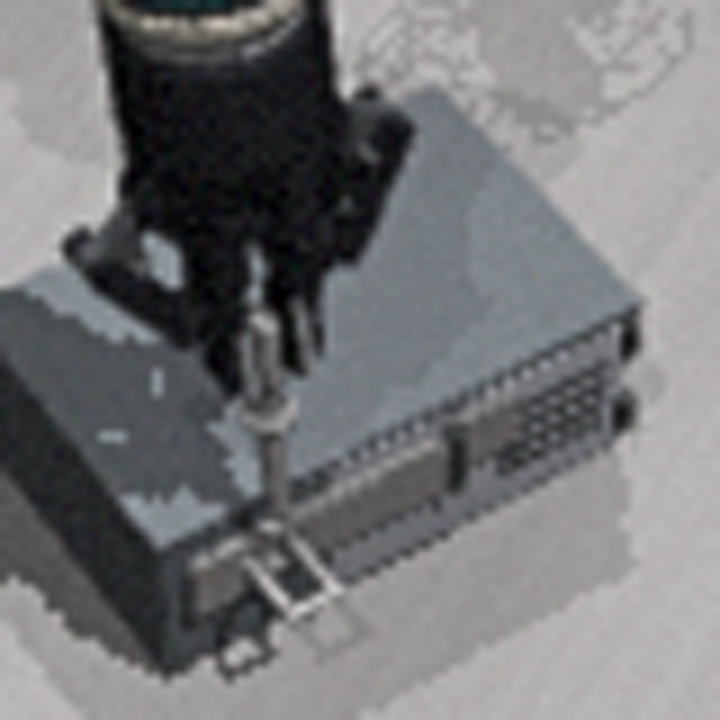

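```bash
cat > pp.py <<'E'
from h import *
import sys
def pp(nm,o,f):
    from bench import env
    c=pickle.load(open(f'c{nm}.pkl','rb'))['scene'];s=env.get_state()
    for n,L in(('griptop',143),('collar mid',191),('foot',248)):
        p=s['eef_pos']+s['ee_rot'][:,2]*L/1e3;u=proj(c,p);print(n,p.round(4),np.round((u-np.array(o)+.5)*f-.5,1))
    for du in(0,11,-14):
        u=proj(c,[.542+du*1e-3*O[0],.0662+du*1e-3*O[1],.065]);print('loop',du,np.round((u-np.array(o)+.5)*f-.5,1))
E
python3 -c "
from pp import *
pp('12',(215,110),9)"
```

```text
griptop [0.5285 0.0674 0.2024] [259.3 317.4]
collar mid [0.5335 0.067  0.1547] [273.5 411.6]
foot [0.5395 0.0666 0.098 ] [289.3 517.1]
loop 0 [295.6 575. ]
loop 11 [311.2 594.2]
loop -14 [275.8 550.7]
```

```bash
python3 -c "
from h import *
c=pickle.load(open('c12.pkl','rb'))['scene']
crop(c,230,145,260,185,15,'z12.png')"
```

```text
(no output)
```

View pics/z12.png

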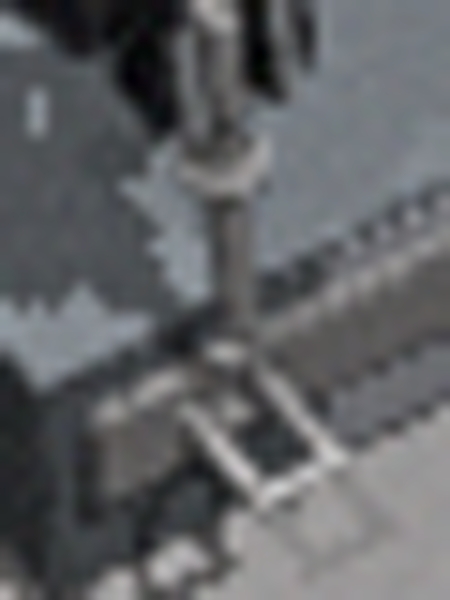

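```bash
python3 -c "
from h import *
c=pickle.load(open('c12.pkl','rb'))['scene']
f=lambda p,z:onz(c,(230+(p[0]+.5)/15-.5,145+(p[1]+.5)/15-.5),z)
for n,p,z in(('collar',(224,165),.152),('foot',(240,347),.095),('foot',(240,352),.095)):
  q=f(p,z);print(n,q.round(4),np.round(face(q),1))
print(face([.542,.0662]))
"
```

```text
collar [0.5315 0.0674 0.152 ] [11.7 87.9]
foot [0.5362 0.0644 0.095 ] [17.2 88.3]
foot [0.5369 0.0631 0.095 ] [18.4 89.1]
(np.float64(21.416900000000055), np.float64(83.91439999999997))
```

Call:
apply_moves(
  rows=[
    [[-1,2,0],0],
    [[-1,2,0],0],
    [[0,0,5],0],
    [[0,-0.5,5],0],
    [[0,0,4],0],
    [[0,0,0],0],
  ],
)

```text
t: 13.72
eef_pos: [0.5209, 0.0701, 0.3307]
ee_rot: [[-0.87, 0.482, 0.108], [0.484, 0.875, -0.007], [-0.098, 0.046, -0.994]]
contact_force: [-0.5, 0.3, -0.9]
grip_width: 0.015
```

```bash
python3 -c "
from h import *
look('13',(225,140,265,190),None,12)
ax(gz=.006)"
```

```text
t 13.72 tcp [0.5209 0.0701 0.3307] yaw_y 61.15 tilt [ 0.1075 -0.0074] F [-0.55  0.33 -0.94] grip 0.015 uw [ 1.1 90.7] j [ 0.09  0.01  2.04 -0.02  0.99 -0.96]
tip [0.5396 0.0688 0.1583] [18.1 82.8]
axis shift x,y [ 5.9 -5.4] collar underside to loop along tool z 70.8
```

View pics/scene13.png

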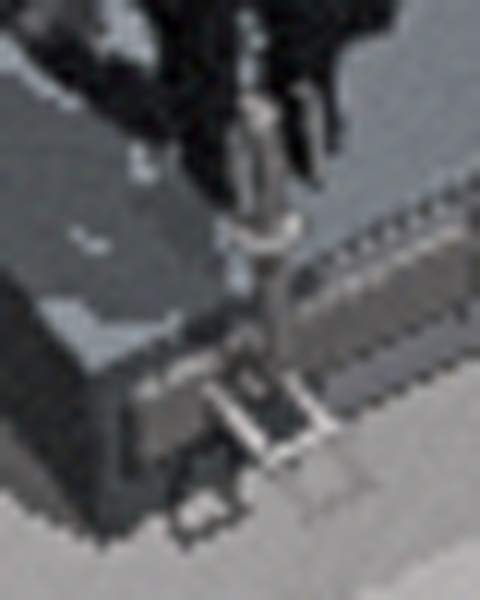

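```bash
python3 -c "
from h import *
c=pickle.load(open('c13.pkl','rb'))['scene']
f=lambda p,z:onz(c,(225+(p[0]+.5)/12-.5,140+(p[1]+.5)/12-.5),z)
for n,p,z in(('collar',(265,228),.138),('foot',(282,372),.081),('foot',(282,366),.081)):
  q=f(p,z);print(n,q.round(4),np.round(face(q),1))
g=lambda p:np.round((proj(c,p)-np.array([225,140])+.5)*12-.5,1)
for z in(.065,.081,.138):
  print(z,g([.542,.0662,z]))
crop(c,237,158,259,182,25,'z13.png')
"
```

```text
collar [0.5381 0.0697 0.138 ] [16.3 82.7]
foot [0.5441 0.0673 0.081 ] [22.8 82. ]
foot [0.5431 0.0691 0.081 ] [20.9 80.8]
0.065 [274.3 406.8]
0.081 [273.7 371.8]
0.138 [271.4 242. ]
```

View pics/z13.png

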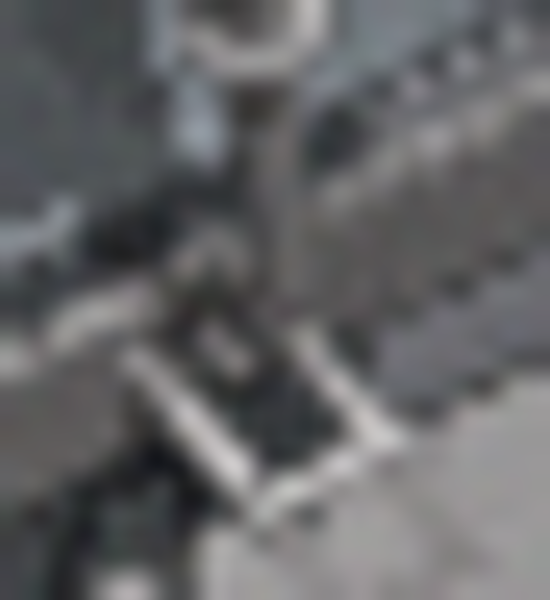

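Call:
apply_moves(
  rows=[
    [[1,-1.5,0],0],
    [[0,0,5],0],
    [[0,-0.5,5],0],
    [[0,0,4],0],
    [[0,-0.5,4],0],
    [[0,0,0],0],
  ],
)

```text
t: 14.27
eef_pos: [0.5208, 0.0679, 0.3115]
ee_rot: [[-0.869, 0.482, 0.109], [0.484, 0.875, -0.007], [-0.099, 0.046, -0.994]]
contact_force: [0.7, -0.4, -1.2]
grip_width: 0.0147
```

```bash
python3 -c "
from h import *
look('14',(231,148,261,188),None,15)
ax(gz=.006)"
```

```text
t 14.27 tcp [0.5208 0.0679 0.3115] yaw_y 61.15 tilt [ 0.1087 -0.0073] F [ 0.74 -0.38 -1.18] grip 0.0147 uw [ 1.9 92.6] j [ 0.09  0.03  2.06 -0.02  0.95 -0.97]
tip [0.5396 0.0667 0.1392] [19.1 84.6]
axis shift x,y [ 5.2 -2.8] collar underside to loop along tool z 51.7
```

View pics/scene14.png

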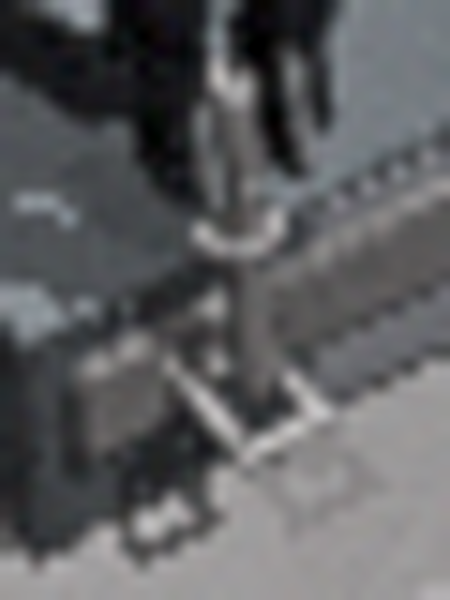

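Call:
apply_moves(
  rows=[
    [[0,0,5],0],
    [[0,-0.4,5],0],
    [[0,0,5],0],
    [[0,-0.4,5],0],
  ],
)

```text
t: 14.65
eef_pos: [0.5235, 0.0672, 0.2917]
ee_rot: [[-0.869, 0.482, 0.112], [0.484, 0.875, -0.007], [-0.101, 0.048, -0.994]]
contact_force: [-0.4, 0.1, -1.2]
grip_width: 0.0149
```

```bash
python3 -c "
from h import *
look('15',(231,148,261,188),None,15)
ax(gz=.006)"
```

```text
t 14.65 tcp [0.5235 0.0672 0.2917] yaw_y 61.16 tilt [ 0.112  -0.0071] F [-0.39  0.07 -1.2 ] grip 0.0149 uw [ 4.8 91.9] j [ 0.09  0.05  2.07 -0.02  0.91 -0.97]
tip [0.543  0.0659 0.1194] [22.4 83.7]
axis shift x,y [ 5.6 -2.2] collar underside to loop along tool z 30.2
```

View pics/scene15.png

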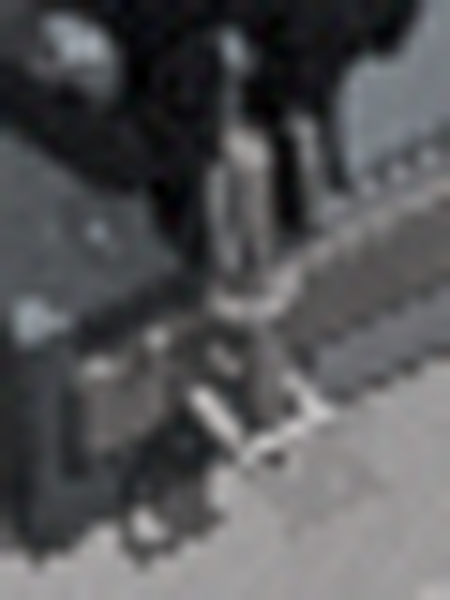

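Call:
apply_moves(
  rows=[
    [[0.5,0,5],0],
    [[0.5,-0.4,5],0],
    [[0.5,0,5],0],
    [[0.5,-0.4,5],0],
  ],
)

```text
t: 15.03
eef_pos: [0.5235, 0.0672, 0.2688]
ee_rot: [[-0.869, 0.482, 0.111], [0.484, 0.875, -0.007], [-0.1, 0.048, -0.994]]
contact_force: [0.5, 0.2, -0.6]
grip_width: 0.0146
```

```bash
python3 -c "
from h import *
look('16',(231,148,261,188),None,15)
ax(gz=.006)"
```

```text
t 15.03 tcp [0.5235 0.0672 0.2688] yaw_y 61.15 tilt [ 0.1109 -0.0071] F [ 0.46  0.18 -0.56] grip 0.0146 uw [ 4.7 91.9] j [ 0.09  0.08  2.09 -0.02  0.86 -0.97]
tip [0.5427 0.066  0.0965] [22.2 83.8]
axis shift x,y [ 2.9 -0.9] collar underside to loop along tool z 7.4
```

View pics/scene16.png

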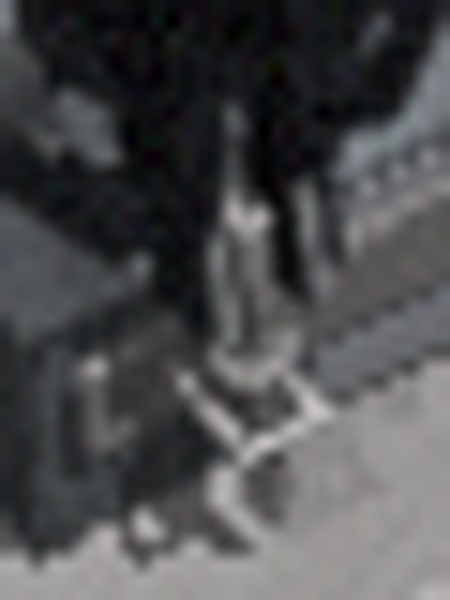

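Call:
apply_moves(
  rows=[
    [[0,0,3],0],
    [[0,0,2],0],
    [[0,0,1.5],0],
  ],
)

```text
t: 15.33
eef_pos: [0.5235, 0.0671, 0.26]
ee_rot: [[-0.869, 0.482, 0.108], [0.484, 0.875, -0.007], [-0.098, 0.046, -0.994]]
contact_force: [-0.4, -0.2, 6.4]
grip_width: 0.0148
```

Call:
apply_moves(
  rows=[
    [[0,0,1.5],0],
    [[0,0,1],0],
  ],
)

```text
t: 15.5
eef_pos: [0.5246, 0.067, 0.2598]
ee_rot: [[-0.869, 0.482, 0.109], [0.484, 0.875, -0.008], [-0.099, 0.046, -0.994]]
contact_force: [-3.4, -0.8, 5.6]
grip_width: 0.0146
```

Call:
apply_moves(
  rows=[
    [[0,0,0],0],
    [[0,0,0],0],
    [[0,0,0],0],
    [[0,0,0],0],
    [[0,0,0],0],
  ],
  fingers=0.5,
)

```text
t: 15.92
eef_pos: [0.5256, 0.0671, 0.2614]
ee_rot: [[-0.869, 0.482, 0.113], [0.484, 0.875, -0.007], [-0.103, 0.048, -0.994]]
contact_force: [-0.2, -0.6, 0.1]
grip_width: 0.0424
```

```bash
python3 -c "
from h import *
look('17',(225,140,265,190),None,12)
ax(gz=.006)"
```

```text
t 15.92 tcp [0.5256 0.0671 0.2614] yaw_y 61.17 tilt [ 0.1131 -0.0074] F [-0.15 -0.63  0.13] grip 0.0424 uw [ 6.7 91. ] j [ 0.09  0.09  2.09 -0.02  0.85 -0.97]
tip [0.5453 0.0658 0.0891] [24.5 82.7]
axis shift x,y [ 5.5 -2.4] collar underside to loop along tool z 1.0
```

View pics/scene17.png

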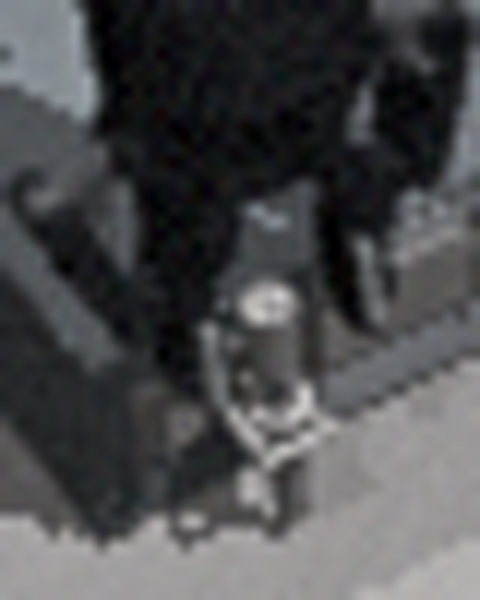

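Call:
apply_moves(
  rows=[
    [[0,0,-6],0],
    [[0,0,-10],0],
    [[0,0,-15],0],
    [[0,0,-20],0],
    [[0,0,-25],0],
    [[0,0,-30],0],
    [[0,0,-30],0],
    [[0,0,0],0],
  ],
)

```text
t: 16.63
eef_pos: [0.5079, 0.0681, 0.4042]
ee_rot: [[-0.87, 0.482, 0.107], [0.484, 0.875, -0.008], [-0.098, 0.045, -0.994]]
contact_force: [1.3, 0.2, 0.4]
grip_width: 0.0427
```

Call:
apply_moves(
  rows=[
    [[0,-20,-15],0],
    [[0,-25,-10],0],
    [[0,-25,-10],0],
    [[0,-25,0],0],
    [[0,-25,0],0],
    [[0,-25,0],0],
    [[0,-20,0],0],
    [[0,0,0],0],
  ],
)

```text
t: 17.3
eef_pos: [0.4208, -0.0797, 0.4433]
ee_rot: [[-0.871, 0.475, 0.125], [0.478, 0.878, -0.009], [-0.114, 0.052, -0.992]]
contact_force: [-0.2, 0.3, 0.4]
grip_width: 0.0427
```

```bash
python3 -c "
from h import *
look('18',(215,130,275,190),(200,150,360,240),10,5)
c=pickle.load(open('c18.pkl','rb'))['scene'];cv2.imwrite('pics/full18.png',cv2.resize(c['image'][:,:,::-1],(768,576)))
g=lambda p:np.round((proj(c,p)-np.array([215,130])+.5)*10-.5,1)
print(g([.542,.0662,.115]),g([.542,.0662,.069]))
"
```

```text
t 17.3 tcp [ 0.4208 -0.0797  0.4433] yaw_y 61.57 tilt [ 0.1249 -0.0093] F [-0.23  0.28  0.37] grip 0.0427 uw [-14.8 270.1] j [-0.25 -0.29  2.08  0.02  1.22 -1.33]
tip [ 0.4424 -0.0813  0.2712] [  5.  261.1]
[326.9 346.1] [328.4 431.7]
```

View pics/scene18.png

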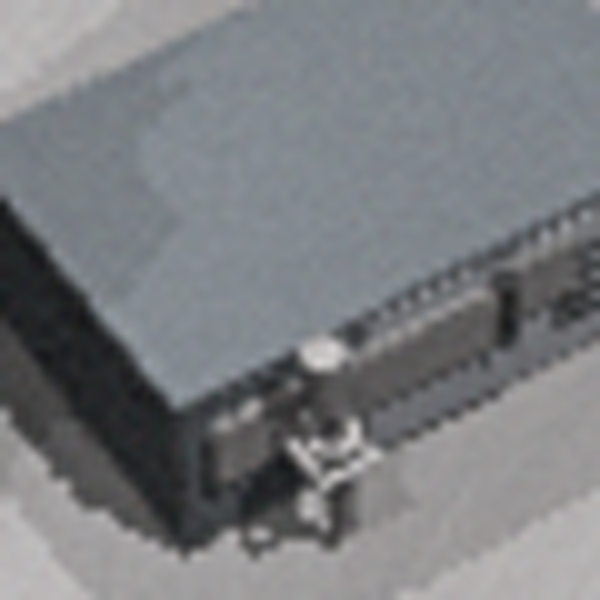

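View pics/full18.png

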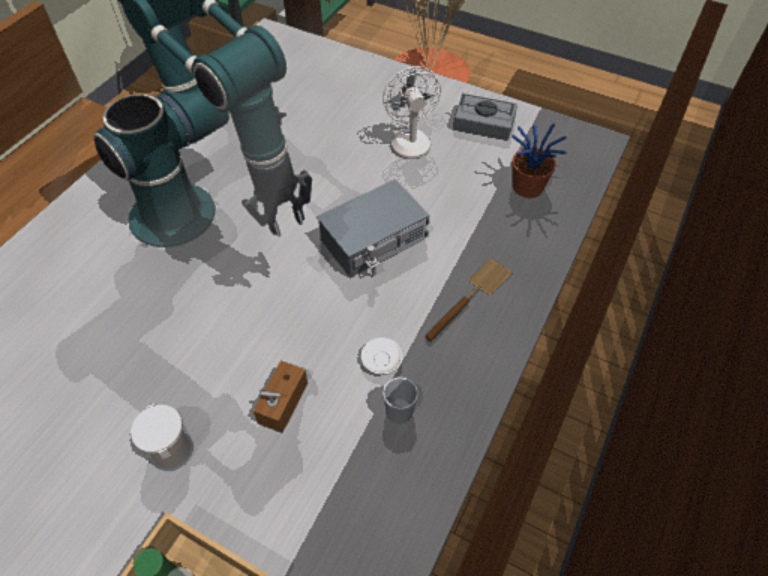

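```bash
python3 -c "
from bench import env
print(env.sign_off())"
```

```text
the job is handed in; nothing more can be done
None
```

The locker is secured and the job is handed in, with the clock at about 17 s of the 58 s allowed; the interface gave no verdict.

**What I did:** I pushed the hasp round with the shut fingers until it met its stop. I then lifted the round-grip pin out of the block, lowered it through the staple loop until the collar touched (about 6 N upward), let go and moved the arm clear.

**Last checks in the scene camera:**
- The hasp lies flat over the staple.
- The pin stands upright in the loop with its collar on it; the top of its grip appears within about 2 mm of where it should be.
- The T-handled pin, fan, jar, cup, dish and spatula look unmoved.
- The arm touches nothing (force below 1 N).

**Where things disagreed:**
- **Tool lean:** over the moves the tool drifted to a lean of about 0.11 rad, which the moves cannot correct.
- **Pin alignment:** the held pin was not in line with the tool. The position worked out from the arm was about 4 mm off from the camera's along the locker face. I went by the camera, and the pin went in without touching the sides.
- **Hasp angle:** I judged the hasp closed by eye and by contact force, and did not measure its angle.

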